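# Divert the milling balls to the other bin

## Robot

A 7-joint arm with a two-finger parallel gripper is mounted at the origin on the work surface. World frame = base frame: x ahead of the robot, y to its left, z up, the work surface at z = 0. Lengths are in m, angles in rad, forces in N, time in s.
With the tool pointing down it reaches from about 0.35 to 0.9 m from the base axis. Payload 8.1 kg.
Tool frame: the origin (TCP) lies on the centre line of the jaws, within the pads' length; the fingertips stand arm.tip_extent ahead of it and the grasp point (between the pads) lies 3 mm ahead of it (arm.tip_extent is the distance from the TCP to the fingertips, in m); y points along the fingers, z is the direction in which the jaws open and shut, and the axes are right-handed (so a half turn about y gives the same grasp; the last joint's range is limited). The gripper opens to 92 mm and grips with 3 to 60 N. Pads are 19 mm wide; open, the fingers measure 130 mm over their backs; the gripper's body (75 mm by 190 mm) begins 47 mm behind the grasp point.
Start: joints at [-1.304, 0.434, 0.025, 1.573, -0.012, 1.134, -0.075], TCP at [0.226, 0.583, 0.249] pointing down, gripper open.
Joint ranges: [-2.62, 2.62], [-0.44, 2.09], [-1.27, 1.32], [0.08, 2.57], [-1.32, 4.46], [0.12, 2], [-2.74, 2.74]. Speed limits (rad/s): [2.22, 2.22, 3.01, 3.01, 3.14, 3.14, 3.14].

## Interface

Orientations are given as a rotation vector (axis times angle).
In Python, from cell import observe, get_image, sign_off, boxes_of, place_of, arm gives the robot as it stands.
- The arm moves only by the tool arm_command, never from a script. Its argument "plan" is a list of rows, each a list of 2 entries, a list of its own where there are three numbers: the shift along the tool's x, y, z in m, then the turn, a rotation vector about the tool's x, y, z in degrees. In form: [[[tx, ty, tz], [ax, ay, az]], ...]. A call has 1 to 5 rows; each row is the pose to reach, as a shift and turn from the pose commanded when the call began, along the tool's axes at that moment; what a row does not reach only later rows make up. A row lasts 1/10 s, in which the tool goes at most 50 mm and 8.59 degrees, less where a joint would pass 70% of its speed; a pose out of reach is approached as far as the arm can. A call with a gripper value outside its range is refused whole. "fingers" is the closure, from -1 (fully open) to 1 (shut), set as the call begins (left out, the last holds). The fingers move at their own pace and stop on an object; "squeeze" is the grip in N (left out, the last holds). Time passes only in rows, so rows that repeat a pose let the fingers close. It gives the time, the measured TCP pose, the force and the opening at its end, in the units of the state.
- observe(): the state, without advancing time (a new reading comes with each control period).
- get_image(name): name is "scene" or "side" or "wrist"; returns a dict with "color" (400x640x3 uint8, red, green, blue), "camera_matrix" (3x3 intrinsics, pixels), "world_to_cam" (4x4, takes a point from world to camera coordinates); the wrist camera has in their place "mount" (4x4, takes a point from camera to tool coordinates, whose origin is the TCP and whose axes are the tool frame's). Camera axes: x right, y up, looking along -z (the intrinsics and any distortion apply to the point x, -y, -z); pixel columns grow to the right and rows downward; lengths in m; the calibration is good to about 2 mm. A picture is of the moment at which its call begins: read the wrist's pose just before it. There is no depth.
- sign_off(): hands the job in, once; it reports no verdict.
Trained networks look in a picture, given as the dict that the camera call returned (one of the last four; its "shot" number tells which), for a name from the list of things; names that differ only in an ending like _2 or _b are one class to them, and where a whole thing is asked for, a point or a joint stands for the part that bears it (a point fixed in the world has none). Each returns a list of dicts, best first, with "confidence" (0 to 1); they miss things now and then, are a little off and sometimes report something else, mostly with a low value. They report only what shows in the picture. A call takes as long as a camera call. They do not tell look-alikes from the thing itself.
- boxes_of(picture, thing): "point" ([column, row] in pixels, amid what is visible of it).
- place_of(picture, thing): "point" ([column, row] in pixels: a listed point, or the origin of a listed thing).
The state is a dict: "clock": time; "joints": joint angles; "dq": joint speeds; "joint_efforts": joint torques, N m; "position": TCP position; "ee_rot": TCP orientation; "force": force on the tool from outside, world axes, zero at the start; "ft_torque": the same for the moment, N m; "width": opening from 0.0 (shut) to 1.0 (fully open).
Only numpy, scipy, OpenCV 4.12 (cv2) and the standard library are available. Lean on these libraries where they do the work, as an engineer would, in place of code of your own. Each camera call takes 0.05 s, during which the arm holds its last target.

## Task

The ball sorter on the pottery bench has its yellow-ended seesaw gate tipped towards one bin. Press the raised end of the gate down with a fingertip so it rocks over and stays tipped towards the other bin, then push the red stop slide open so that all three white milling balls run down by themselves into that other bin. Only press and push, never touch or lift the balls, and leave the mug, jar and brush where they are.

Things in the scene. Friction and masses are not known exactly. Their poses are not given: they have to be found in the camera images.
- sorter: Ball sorter fixed to the bench, turned up to 20 degrees about the vertical: plywood base 500 mm wide along its y, a bin at each end, the seesaw gate between them and a feed channel from its far side. Origin: underside of the base, right below the gate's pivot. x points away from the robot, uphill along the channel; y to the left (orange) bin; z up.
- left_bin (a point): Centre of the inner floor (14 mm high) of the orange bin at the sorter's left (+y) end. The bin is 136 mm along y by 130 mm along x outside; its inner wall is 44 mm high, side walls 65 mm, outer wall 85 mm.
- right_bin (a point): The same for the grey bin at the sorter's right (-y) end.
- feed_mouth (a point): Middle of the floor at the lower end of the aluminium feed channel, 113 mm high, 21 mm from the pivot along x. The channel is 44 mm wide over its walls, 160 mm long, rises 0.16 rad to +x; walls 22 mm above its floor. Two upright blue panels flank the gate's middle, 25 mm before and behind the pivot, reaching 75 mm to each side; top 167 mm high in front, 150 mm behind.
- gate (a joint): Angle (rad) of the seesaw gate; its pivot runs along the sorter's x, 100 mm high. 0 level; +0.32 fully tipped, left (+y) end up (balls go right); -0.32 the opposite. Starts tipped either way, at rest within 1 s. A steel weight above the pivot, before the front panel, carries it over centre: press the raised end with about 1 N to just past level; it falls to the other stop and stays.
- left_pad (a point): Centre of the top surface of the yellow press pad at the left (+y) end of the gate: 60 mm (sorter's x) by 45 mm (along the gate), 6 mm thick, 102.5 mm from the pivot. It is about 136 mm high when raised, 71 mm when down, 104 mm when level.
- right_pad (a point): The same for the pad at the right (-y) end of the gate.
- stop (a joint): Travel (m) of the red stop slide along the sorter's +y (left): 0 closed, 0.05 fully open. Closed, its blade blocks the channel below the balls; from about 0.04 on the channel is free and the balls roll down. It stays where it is left; about 2 N moves it.
- stop_knob (a point): Centre of the top (210 mm high) of the slide's upright red block: 24 mm (sorter's x) by 14 mm (y), 42 mm tall on a red foot 30 mm wide. It stands over the channel, 56 mm from the pivot along x, on a steel bridge bar (y -45 to +95 mm, top 162 mm high). To open, push the block's right (-y) side towards +y, with the fingers above 170 mm to clear bar, foot and balls.
- ball1_center (a point): Centre of the lowest white ceramic milling ball, 30 mm across, about 45 g, resting in the channel against the stop blade; top about 150 mm high.
- ball2_center (a point): Centre of the second ball, behind the first.
- ball3_center (a point): Centre of the third ball, behind the second; top about 160 mm high.
- mug: Terracotta mug, 76 mm across, 85 mm high, standing beyond the sorter beside the channel; origin at the centre of its underside. To be left alone.
- glaze_jar: Amber glass jar, 64 mm across, 95 mm high, standing beyond the sorter beside the channel, on the other side from the mug; origin at the centre of its underside. To be left alone.
- brush: Brush 170 mm long, lying in front of the sorter, on the robot's side; origin at the underside near its middle. To be left alone.
There are look-alikes about, which are no part of the job. What is shaped like the part that bears ball1_center but blue or brown is not meant. Leave any orange look-alike of the part that bears ball3_center alone.

How it is judged:
By the outcome, as a careful person would: the job done as asked, in the order asked, and still so for the second after the job is handed in, with the robot touching nothing.
It also fails if it takes over 48 s, if anything falls off the work surface, if the arm or the gripper's body presses on something with over 40 N, if the wrist force passes 120 N, or if a joint passes its speed limit or range.

## Working session

There is one attempt and no reset: what is moved stays moved. The work goes in short steps, Python scripts to look and compute and a tool call to move; the robot and the scene stay as the last step left them, time stands still between calls to the robot, and variables do not carry over. Pictures are saved under pics/ and viewed, and the job is handed in when it is done.

Besides the shell and the picture viewer there is one more tool, called as name([rows], argument=value, ...), one row to a line, values as JSON. arm_command: Moves the arm, as the interface text tells. Its arguments: {"type":"object","properties":{"plan":{"type":"array","items":{"type":"array"}},"fingers":{"type":"number"},"squeeze":{"type":"number"}},"required":["plan"]}

```bash
mkdir -p pics; ls; cat > h.py <<'E'
import numpy as np, cv2
from cell import *
def save(p,n): cv2.imwrite('pics/'+n+'.png',cv2.cvtColor(p['color'],cv2.COLOR_RGB2BGR))
E
python3 - <<'E'
from h import *
s=observe(); print({k:np.round(v,3).tolist() for k,v in s.items()}); 
print([a for a in dir(arm) if a[0]!='_'], arm.tip_extent)
for n in ['scene','side']:
    p=get_image(n); save(p,n+'0'); print(n,[k for k in p if k!='color'],p['camera_matrix'],p.get('world_to_cam'))
    for t in ['sorter','left_pad','right_pad','stop_knob','feed_mouth','left_bin','right_bin','ball1_center','ball2_center','ball3_center','mug','glaze_jar','brush']:
        print(t,[(np.round(d['point']).tolist(),round(d['confidence'],2)) for d in place_of(p,t)][:4])
E
```

```text
pics
{'clock': 0.0, 'joints': [-1.304, 0.435, 0.025, 1.574, -0.012, 1.134, -0.075], 'dq': [0.002, 0.001, 0.0, -0.001, 0.001, 0.0, 0.0], 'joint_efforts': [-0.002, -66.785, 0.984, -31.447, -0.061, 0.043, 0.0], 'position': [0.226, 0.582, 0.248], 'ee_rot': [-1.553, 0.29, -0.29], 'force': [-0.456, 0.396, -1.374], 'ft_torque': [0.034, -0.014, -0.05], 'width': 1.001}
['PlanningError', 'tip_extent'] 0.022
scene ['camera_matrix', 'world_to_cam', 'shot'] [[502.34163999   0.         320.77123658]
 [  0.         502.34163999 196.48349413]
 [  0.           0.           1.        ]] [[ 0.70754926  0.7066505  -0.0043724  -0.41189213]
 [-0.54041158  0.54506499  0.64098322  0.21054598]
 [ 0.45533435 -0.45116431  0.76754244 -1.30511312]
 [ 0.          0.          0.          1.        ]]
sorter [([305.0, 214.0], 0.57), ([368.0, 171.0], 0.52)]
left_pad [([341.0, 170.0], 0.63)]
right_pad [([269.0, 198.0], 0.55)]
stop_knob []
feed_mouth [([316.0, 183.0], 0.86)]
left_bin [([369.0, 170.0], 0.62), ([340.0, 172.0], 0.21)]
right_bin [([242.0, 258.0], 0.82)]
ball1_center [([418.0, 274.0], 0.67), ([326.0, 189.0
[... 455 characters left out ...]
87  0.73787853 -0.24243213]
 [-0.21726908  0.70536104  0.67472954 -0.84993036]
 [ 0.          0.          0.          1.        ]]
sorter [([341.0, 278.0], 0.9), ([315.0, 208.0], 0.69)]
left_pad [([328.0, 298.0], 0.72)]
right_pad [([362.0, 198.0], 0.82)]
stop_knob []
feed_mouth [([336.0, 240.0], 0.64)]
left_bin [([311.0, 351.0], 0.87)]
right_bin [([371.0, 216.0], 0.67)]
ball1_center [([213.0, 255.0], 0.65), ([242.0, 213.0], 0.52), ([318.0, 223.0], 0.4)]
ball2_center [([303.0, 214.0], 0.72)]
ball3_center [([344.0, 279.0], 0.71), ([189.0, 304.0], 0.62), ([286.0, 208.0], 0.49), ([362.0, 195.0], 0.42)]
mug [([231.0, 329.0], 0.91)]
glaze_jar [([314.0, 211.0], 0.74)]
brush [([396.0, 345.0], 0.84)]
```

View pics/scene0.png

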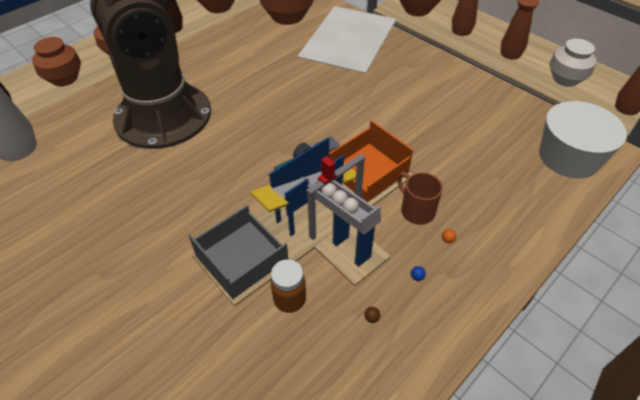

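View pics/side0.png

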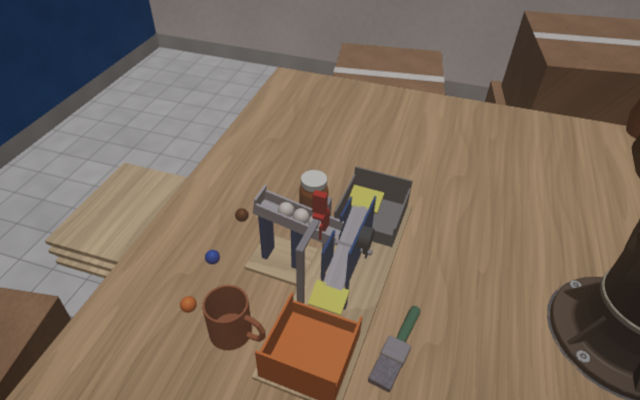

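```bash
cat > fit.py <<'E'
from h import *
from scipy.optimize import least_squares
def proj(p,P):
    P=np.atleast_2d(P); c=(p['world_to_cam']@np.c_[P,np.ones(len(P))].T).T
    K=p['camera_matrix']; return np.c_[K[0,0]*c[:,0]/-c[:,2]+K[0,2], K[1,1]*-c[:,1]/-c[:,2]+K[1,2]]
def w(v,P):
    P=np.atleast_2d(P).astype(float); c,s=np.cos(v[2]),np.sin(v[2])
    return np.c_[v[0]+c*P[:,0]-s*P[:,1], v[1]+s*P[:,0]+c*P[:,1],P[:,2]]
E
python3 - <<'E'
from fit import *
S=get_image('scene'); D=get_image('side')
for g in (1,-1):
    lp=[0,.097,.136 if g>0 else .071]; rp=[0,-.097,.071 if g>0 else .136]
    obs={'scene':[(lp,(344,171)),(rp,(269,198)),([.021,0,.113],(316,183)),([0,-.182,.014],(242,258)),([0,.182,.014],(369,170)),([.056,0,.21],(329,159))],
     'side':[(lp,(328,298)),(rp,(364,198)),([.021,0,.113],(336,240)),([0,.182,.014],(311,351)),([0,-.182,.014],(371,216)),([.056,0,.21],(320,194))]}
    f=lambda v:np.concatenate([ (proj(p,w(v,[a[0] for a in obs[n]]))-np.array([a[1] for a in obs[n]])).ravel() for n,p in (('scene',S),('side',D))])
    r=least_squares(f,[.6,0,0],loss='soft_l1',f_scale=2); print(g,r.x,r.cost); print(np.round(f(r.x).reshape(-1,2),1).tolist())
E
```

```text
1 [ 0.50433603  0.04395538 -0.06160502] 192.23255295607532
[[0.2, -22.6], [3.1, 19.6], [-0.5, 2.2], [-1.2, -0.7], [0.3, -1.1], [-1.5, 1.8], [1.7, -23.9], [-1.9, 25.5], [0.8, -0.7], [-1.7, 6.9], [0.4, 0.4], [0.0, 0.1]]
-1 [ 0.50529209  0.04332333 -0.05395145] 19.015843544486973
[[-0.9, -0.8], [0.7, -0.6], [-0.4, 2.6], [-0.7, 0.2], [0.0, -1.1], [-1.2, 2.1], [0.2, -0.1], [0.2, 0.9], [0.4, -1.0], [-1.3, 6.6], [-0.6, -0.1], [-0.5, -0.1]]
```

```bash
cat > mv.py <<'E'
from fit import *
from scipy.spatial.transform import Rotation as R
V=np.array([.5053,.0433,-.054])
def target(tip,tilt,sgn):
    # tip: fingertip centre in sorter frame
    t=np.radians(tilt); y=np.array([0,np.sin(t),-np.cos(t)]); z=np.array([sgn,0,0.]); x=np.cross(y,z)
    M=R.from_euler('z',V[2]).as_matrix()@np.c_[x,y,z]
    return w(V,tip)[0]-M[:,1]*arm.tip_extent, M
def rel(tip,tilt,sgn=None):
    s=observe(); R0=R.from_rotvec(s['ee_rot']); 
    if sgn is None:
        sgn=1 if R0.as_matrix()[:,2]@w(np.r_[0,0,V[2]],[1,0,0])[0]>0 else -1
    p,M=target(tip,tilt,sgn)
    print('clock',s['clock'],'pos',np.round(s['position'],4),'F',np.round(s['force'],1),'sgn',sgn,'width',round(s['width'],2))
    print('shift',np.round(R0.inv().apply(p-np.array(s['position'])),4).tolist(),'turn',np.round(np.degrees((R0.inv()*R.from_matrix(M)).as_rotvec()),2).tolist(),'goal',np.round(p,3))
E
python3 - <<'E'
from mv import *
s=observe(); print(R.from_rotvec(s['ee_rot']).as_matrix().round(3))
rel([0,-.105,.23],12)
print(w(V,[[0,-.097,.136],[.056,0,.21],[0,-.182,.014]]))
E
```

```text
[[ 0.932  0.     0.362]
 [-0.362 -0.     0.932]
 [ 0.    -1.    -0.   ]]
clock 1.5 pos [0.2259 0.5827 0.2487] F [0.2 0.4 0. ] sgn 1 width 1.0
shift [0.4895, -0.0028, -0.5061] turn [7.53, 71.62, 10.38] goal [ 0.499 -0.066  0.252]
[[ 0.50006455 -0.05355861  0.136     ]
 [ 0.56121837  0.04027747  0.21      ]
 [ 0.49547678 -0.13843471  0.014     ]]
```

arm_command([
  [[0.0,-0.05,0.0],[0,0,0]],
  [[0.49,-0.05,-0.506],[0,70,0]],
  [[0.49,-0.05,-0.506],[0,70,0]],
  [[0.49,-0.05,-0.506],[0,70,0]],
  [[0.49,-0.05,-0.506],[0,70,0]],
], fingers=1, squeeze=10)

```text
clock: 2.0
position: [0.3042, 0.3967, 0.2989]
ee_rot: [-1.433, 0.761, -0.761]
force: [1.3, 0.1, 0.2]
width: 0.614
```

```bash
python3 -c "
from mv import *
rel([0,-.105,.25],12)"
```

```text
clock 2.0 pos [0.3042 0.3967 0.2989] F [1.3 0.1 0.2] sgn 1 width 0.61
shift [0.4927, 0.0271, -0.0977] turn [3.87, 37.04, 11.54] goal [ 0.499 -0.066  0.272]
```

arm_command([
  [[0.493,0.015,-0.098],[4,37,11.5]],
  [[0.493,0.015,-0.098],[4,37,11.5]],
  [[0.493,0.015,-0.098],[4,37,11.5]],
  [[0.493,0.015,-0.098],[4,37,11.5]],
  [[0.493,0.015,-0.098],[4,37,11.5]],
])

```text
clock: 2.5
position: [0.4025, 0.1664, 0.2918]
ee_rot: [-1.02, 1.334, -1.093]
force: [1.7, -0.0, -0.2]
width: 0.177
```

arm_command([
  [[0,0,0],[0,0,0]],
])

```text
clock: 2.6
position: [0.4044, 0.162, 0.2917]
ee_rot: [-1.017, 1.337, -1.1]
force: [1.3, 0.0, -0.4]
width: 0.087
```

```bash
python3 -c "
from mv import *
rel([0,-.105,.25],12)"
```

```text
clock 2.6 pos [0.4044 0.162  0.2917] F [ 1.3  0.  -0.4] sgn 1 width 0.09
shift [0.2213, -0.0261, 0.1086] turn [-0.29, -0.35, -0.02] goal [ 0.499 -0.066  0.272]
```

arm_command([
  [[0.221,-0.026,0.109],[0,0,0]],
  [[0.221,-0.026,0.109],[0,0,0]],
  [[0.221,-0.026,0.109],[0,0,0]],
  [[0.221,-0.026,0.109],[0,0,0]],
  [[0.221,-0.026,0.109],[0,0,0]],
])

```text
clock: 3.1
position: [0.5012, -0.0593, 0.2712]
ee_rot: [-1.026, 1.328, -1.09]
force: [1.3, 0.5, -0.1]
width: 0.006
```

arm_command([
  [[0,0,0],[0,0,0]],
  [[0,0,0],[0,0,0]],
])

```text
clock: 3.3
position: [0.5006, -0.0587, 0.2707]
ee_rot: [-1.026, 1.332, -1.092]
force: [-0.3, 0.6, 0.4]
width: 0.006
```

```bash
python3 -c "
from mv import *
rel([0,-.105,.15],12)
s=observe();p=get_image('wrist');save(p,'w1');print(p['mount'])
for n in ['scene','side']:
  q=get_image(n);save(q,n+'1')
  x=proj(q,w(V,[[0,-.097,.136],[0,.097,.071],[.056,0,.21]])).round(); print(x)
"
```

```text
clock 3.3 pos [ 0.5006 -0.0587  0.2707] F [-0.3  0.6  0.4] sgn 1 width 0.01
shift [0.0278, 0.0955, -0.001] turn [-0.02, 0.25, 0.08] goal [ 0.499 -0.066  0.172]
[[-8.75107545e-04 -9.61594033e-01 -2.74474317e-01 -7.29277940e-02]
 [-4.22671553e-05  2.74474457e-01 -9.61594390e-01 -1.35601974e-01]
 [ 9.99999616e-01 -8.29897258e-04 -2.80838513e-04  2.12677465e-04]
 [ 0.00000000e+00  0.00000000e+00  0.00000000e+00  1.00000000e+00]]
[[270. 197.]
 [343. 170.]
 [328. 161.]]
[[364. 199.]
 [328. 298.]
 [319. 194.]]
```

```bash
python3 -c "
import cv2,numpy as np
a=[cv2.imread(f'pics/{n}.png') for n in ('w1','scene1','side1')]
a[1]=cv2.resize(a[1][100:320,180:480],(640,400))
a[2]=cv2.resize(a[2][130:390,180:480],(640,400))
cv2.imwrite('pics/m1.png',cv2.resize(np.vstack([np.hstack(a[:2]),np.hstack([a[2],a[2]*0])]),(800,500)))"
```

```text
(no output)
```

View pics/m1.png

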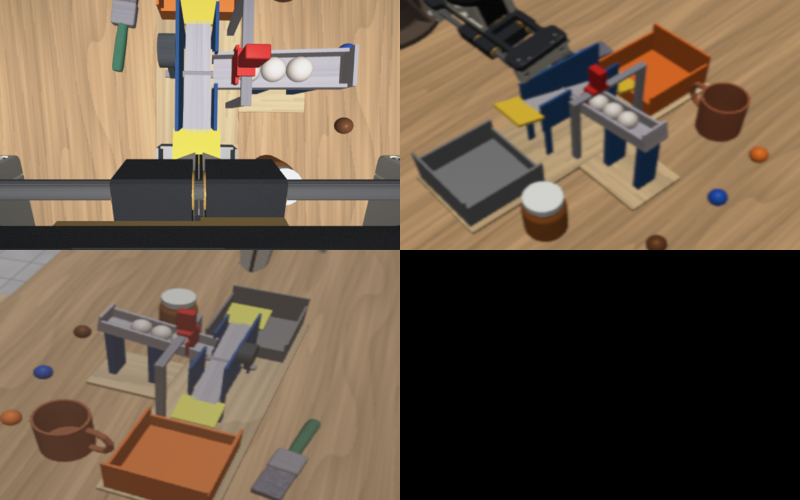

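arm_command([
  [[0.014,0.045,0],[0,0,0]],
  [[0.028,0.08,0],[0,0,0]],
  [[0.028,0.095,0],[0,0,0]],
  [[0.028,0.095,0],[0,0,0]],
  [[0.028,0.095,0],[0,0,0]],
])

```text
clock: 3.95
position: [0.5006, -0.0644, 0.1731]
ee_rot: [-1.027, 1.328, -1.089]
force: [-0.4, -0.7, 0.6]
width: 0.004
```

```bash
python3 -c "
from mv import *
rel([0,-.105,.105],12)
rel([0,-.105,.15],12)
q=get_image('side');save(q,'side2');q=get_image('scene');save(q,'scene2')
import cv2
a=[cv2.imread(f'pics/{n}.png') for n in ('scene2','side2')]
a[0]=cv2.resize(a[0][100:320,180:480],(400,300))
a[1]=cv2.resize(a[1][130:350,240:440],(400,300))
cv2.imwrite('pics/m2.png',np.hstack(a))"
```

```text
clock 3.95 pos [ 0.5006 -0.0644  0.1731] F [-0.4 -0.7  0.6] sgn 1 width 0.0
shift [0.0114, 0.0452, -0.0012] turn [-0.05, 0.5, 0.01] goal [ 0.499 -0.066  0.127]
clock 3.95 pos [ 0.5006 -0.0644  0.1731] F [-0.4 -0.7  0.6] sgn 1 width 0.0
shift [0.0021, 0.0012, -0.0011] turn [-0.05, 0.5, 0.01] goal [ 0.499 -0.066  0.172]
```

View pics/m2.png

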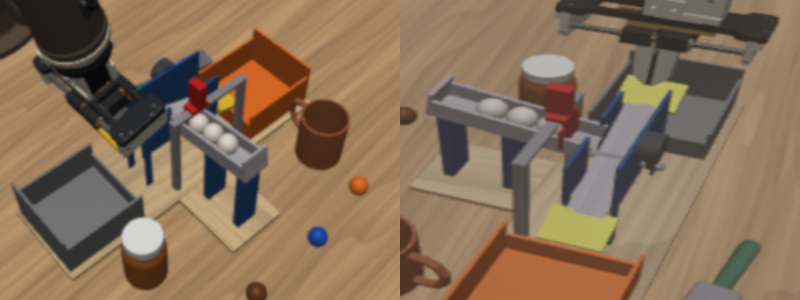

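arm_command([
  [[0.004,0.012,0],[0,0,0]],
  [[0.007,0.024,0],[0,0,0]],
  [[0.009,0.034,0],[0,0,0]],
  [[0.011,0.042,0],[0,0,0]],
  [[0.012,0.049,0],[0,0,0]],
])

```text
clock: 4.55
position: [0.5, -0.0671, 0.1209]
ee_rot: [-1.027, 1.331, -1.09]
force: [-0.0, -0.7, 0.1]
width: 0.009
```

arm_command([
  [[0,0,0],[0,0,0]],
  [[0,0,0],[0,0,0]],
  [[0,0,0],[0,0,0]],
])

```text
clock: 4.85
position: [0.5007, -0.0671, 0.1223]
ee_rot: [-1.026, 1.329, -1.091]
force: [0.3, 0.6, -0.7]
width: 0.007
```

```bash
python3 -c "
from mv import *
rel([0,-.105,.09],12)
q=get_image('side');save(q,'side3');q=get_image('scene');save(q,'scene3')
import cv2
a=[cv2.imread(f'pics/{n}.png') for n in ('scene3','side3')]
a[0]=cv2.resize(a[0][100:320,180:480],(400,300))
a[1]=cv2.resize(a[1][130:350,240:440],(400,300))
cv2.imwrite('pics/m3.png',np.hstack(a))"
```

```text
clock 4.85 pos [ 0.5007 -0.0671  0.1223] F [ 0.3  0.6 -0.7] sgn 1 width 0.01
shift [0.0013, 0.0107, -0.0013] turn [-0.08, 0.4, 0.04] goal [ 0.499 -0.066  0.112]
```

View pics/m3.png

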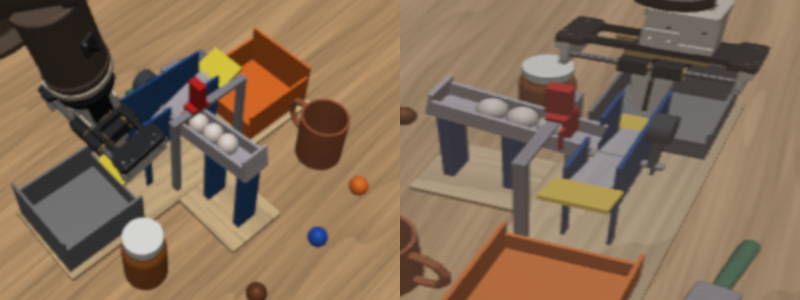

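arm_command([
  [[0,-0.05,0],[0,0,0]],
  [[0,-0.1,0],[0,0,0]],
  [[0,-0.14,0],[0,0,0]],
  [[0,-0.14,0],[0,0,-6]],
  [[0,-0.14,0],[0,0,-12]],
])

```text
clock: 5.45
position: [0.4996, -0.098, 0.261]
ee_rot: [-1.182, 1.24, -1.253]
force: [-0.5, -0.6, -1.1]
width: 0.002
```

```bash
python3 -c "
from mv import *
rel([.056,-.04,.235],0)
S=get_image('scene');D=get_image('side');save(S,'scene4');save(D,'side4')
lp=[0,.097,.136]; rp=[0,-.097,.071]
for p,n in ((S,'s'),(D,'d')):
  print(proj(p,w(V,[lp,rp,[.056,0,.21]])).round())
  for t in ('left_pad','right_pad','stop_knob'): print(t,[(np.round(d['point']).tolist(),round(d['confidence'],2)) for d in place_of(p,t)][:3], [(np.round(d['point']).tolist(),round(d['confidence'],2)) for d in boxes_of(p,t)][:3])
a=[cv2.imread(f'pics/{n}.png') for n in ('scene4','side4')]
a[0]=cv2.resize(a[0][100:320,180:480],(400,300))
a[1]=cv2.resize(a[1][130:350,240:440],(400,300))
cv2.imwrite('pics/m4.png',np.hstack(a))"
```

```text
clock 5.45 pos [ 0.4996 -0.098   0.261 ] F [-0.5 -0.6 -1.1] sgn 1 width 0.0
shift [-0.1013, 0.0041, 0.0543] turn [-0.42, 0.17, 0.2] goal [0.559 0.    0.257]
[[344. 149.]
 [272. 218.]
 [328. 161.]]
left_pad [([340.0, 149.0], 0.61)] [([297.0, 183.0], 0.8), ([317.0, 221.0], 0.34)]
right_pad [([273.0, 222.0], 0.87)] [([303.0, 180.0], 0.89)]
stop_knob [([327.0, 159.0], 0.61), ([372.0, 170.0], 0.58)] [([326.0, 170.0], 0.61)]
[[330. 274.]
 [361. 223.]
 [319. 194.]]
left_pad [([330.0, 272.0], 0.87), ([319.0, 194.0], 0.74)] [([344.0, 256.0], 0.72), ([329.0, 272.0], 0.66), ([231.0, 319.0], 0.59)]
right_pad [([362.0, 218.0], 0.72)] [([342.0, 252.0], 0.9)]
stop_knob [([317.0, 192.0], 0.76)] [([320.0, 209.0], 0.78)]
```

View pics/m4.png

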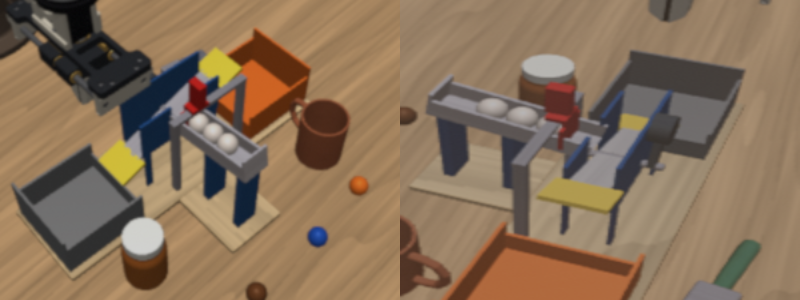

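arm_command([
  [[-0.04,0.002,0.022],[0,0,0]],
  [[-0.08,0.004,0.044],[0,0,0]],
  [[-0.101,0.004,0.054],[0,0,0]],
  [[-0.101,0.004,0.054],[0,0,0]],
  [[-0.101,0.004,0.054],[0,0,0]],
])

```text
clock: 6.65
position: [0.5572, 0.002, 0.2547]
ee_rot: [-1.187, 1.242, -1.246]
force: [-0.1, -0.9, -0.6]
width: 0.003
```

```bash
python3 -c "
from mv import *
rel([.056,-.04,.182],0)"
```

```text
clock 6.65 pos [0.5572 0.002  0.2547] F [-0.1 -0.9 -0.6] sgn 1 width 0.0
shift [0.0015, 0.0507, 0.0019] turn [-0.09, 0.4, 0.09] goal [0.559 0.    0.204]
```

arm_command([
  [[0.001,0.025,0.001],[0,0,0]],
  [[0.002,0.045,0.002],[0,0,0]],
  [[0.002,0.051,0.002],[0,0,0]],
  [[0.002,0.051,0.002],[0,0,0]],
])

```text
clock: 7.05
position: [0.5586, -0.0011, 0.2037]
ee_rot: [-1.186, 1.244, -1.247]
force: [-0.2, -0.1, 0.4]
width: 0.006
```

```bash
python3 -c "
from mv import *
rel([.056,.036,.182],0)
for n in ('scene','side','wrist'): save(get_image(n),n+'5')
a=[cv2.imread(f'pics/{n}.png') for n in ('scene5','side5','wrist5')]
a[0]=cv2.resize(a[0][100:320,180:480],(400,300))
a[1]=cv2.resize(a[1][130:350,240:440],(400,300))
cv2.imwrite('pics/m5.png',np.vstack([np.hstack(a[:2]),np.hstack([cv2.resize(a[2],(480,300)),np.zeros((300,320,3),np.uint8)])]))"
```

```text
clock 7.05 pos [ 0.5586 -0.0011  0.2037] F [-0.2 -0.1  0.4] sgn 1 width 0.01
shift [-0.0774, -0.0004, 0.0007] turn [-0.04, 0.26, 0.07] goal [0.563 0.076 0.204]
```

View pics/m5.png

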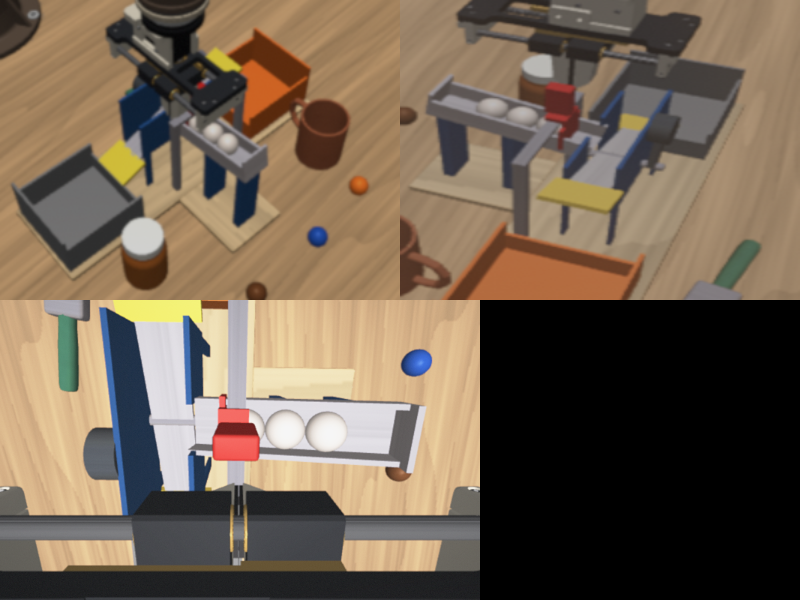

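arm_command([
  [[-0.018,0,0],[0,0,0]],
  [[-0.033,0,0],[0,0,0]],
  [[-0.048,0,0],[0,0,0]],
  [[-0.062,0,0],[0,0,0]],
  [[-0.073,0,0],[0,0,0]],
])

```text
clock: 7.7
position: [0.563, 0.0696, 0.2043]
ee_rot: [-1.189, 1.24, -1.252]
force: [-2.3, -35.0, 6.2]
width: 0.002
```

arm_command([
  [[0,0,0],[0,0,0]],
  [[0,0,0],[0,0,0]],
])

```text
clock: 7.9
position: [0.563, 0.069, 0.2043]
ee_rot: [-1.187, 1.242, -1.252]
force: [-0.7, -14.4, 4.0]
width: 0.006
```

```bash
python3 -c "
from mv import *
rel([.056,.036,.182],0)
for n in ('scene','side','wrist'): save(get_image(n),n+'6')
a=[cv2.imread(f'pics/{n}.png') for n in ('scene6','side6','wrist6')]
a[0]=cv2.resize(a[0][100:320,180:480],(400,300))
a[1]=cv2.resize(a[1][130:350,240:440],(400,300))
cv2.imwrite('pics/m6.png',np.vstack([np.hstack(a[:2]),np.hstack([cv2.resize(a[2],(480,300)),np.zeros((300,320,3),np.uint8)])]))"
```

```text
clock 7.9 pos [0.563  0.069  0.2043] F [ -0.7 -14.4   4. ] sgn 1 width 0.01
shift [-0.0072, 0.0002, -0.0002] turn [-0.16, 0.17, 0.33] goal [0.563 0.076 0.204]
```

View pics/m6.png

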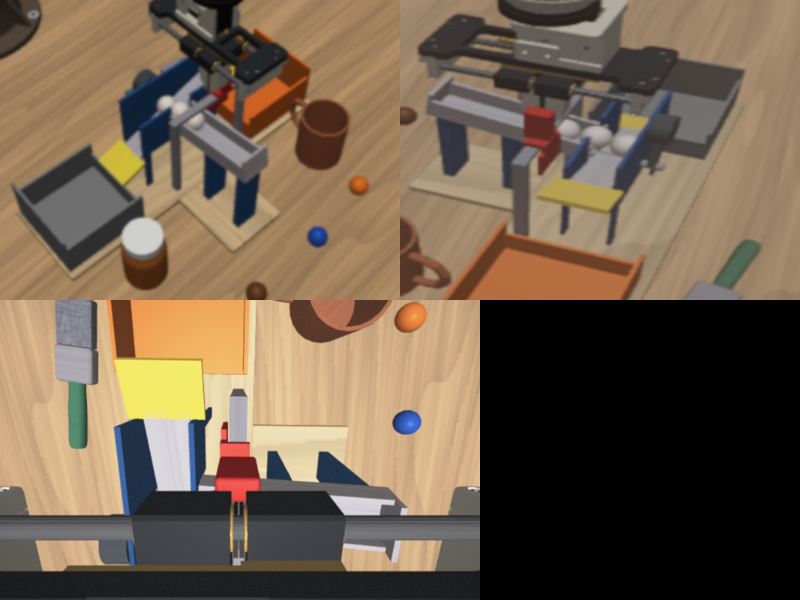

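arm_command([
  [[0.012,0,0],[0,0,0]],
  [[0.012,-0.03,0],[0,0,0]],
  [[0.012,-0.07,0],[0,0,0]],
  [[0.012,-0.1,0],[0,0,0]],
  [[0.012,-0.1,0],[0,0,0]],
])

```text
clock: 8.55
position: [0.5639, 0.0616, 0.3079]
ee_rot: [-1.179, 1.238, -1.246]
force: [0.6, 0.0, 0.3]
width: 0.006
```

arm_command([
  [[0.05,0,-0.05],[0,0,0]],
  [[0.05,-0.02,-0.1],[0,0,0]],
  [[0.05,-0.02,-0.14],[0,0,0]],
  [[0.05,-0.02,-0.14],[0,0,0]],
  [[0.05,-0.02,-0.14],[0,0,0]],
])

```text
clock: 9.05
position: [0.4184, 0.0187, 0.3237]
ee_rot: [-1.184, 1.242, -1.241]
force: [0.7, 0.7, 0.0]
width: 0.007
```

```bash
python3 -c "
from mv import *
s=observe();print(s['clock'],s['position'],s['force'])
for n in ('scene','side','wrist'): save(get_image(n),n+'7')
a=[cv2.imread(f'pics/{n}.png') for n in ('scene7','side7','wrist7')]
a[0]=cv2.resize(a[0][100:320,180:480],(400,300))
a[1]=cv2.resize(a[1][130:350,240:440],(400,300))
cv2.imwrite('pics/m7.png',np.vstack([np.hstack(a[:2]),np.hstack([cv2.resize(a[2],(480,300)),np.zeros((300,320,3),np.uint8)])]))"
```

```text
9.05 [0.41842187 0.01869968 0.3237166 ] [0.72108438 0.65417179 0.00951478]
```

View pics/m7.png

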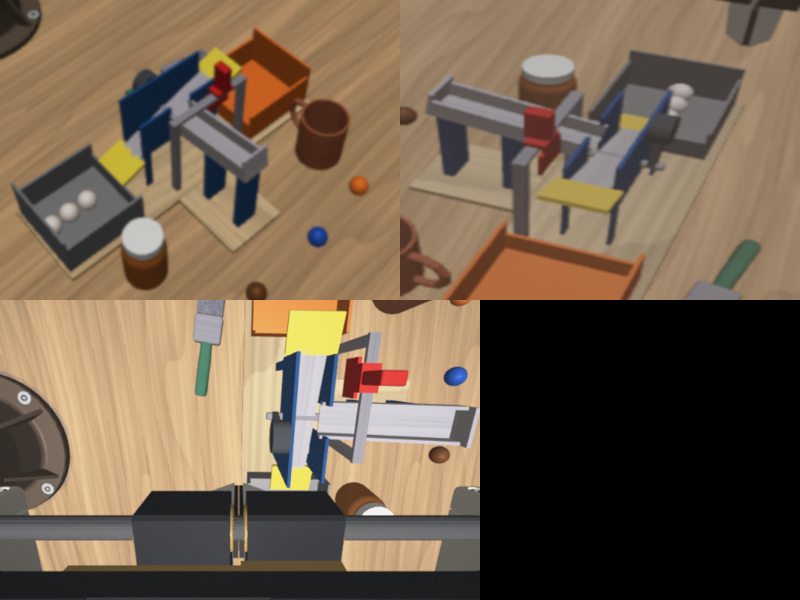

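All three white balls are in the grey bin (crop of the scene view, about (50,222), (68,211), (87,199)). The gate is still tipped to the right and the slide is open. I'll let it settle briefly, then hand in.

arm_command([
  [[0,0,0],[0,0,0]],
  [[0,0,0],[0,0,0]],
  [[0,0,0],[0,0,0]],
  [[0,0,0],[0,0,0]],
  [[0,0,0],[0,0,0]],
])

```text
clock: 9.7
position: [0.42, 0.0179, 0.3236]
ee_rot: [-1.185, 1.242, -1.246]
force: [-0.5, -0.8, 0.2]
width: 0.002
```

```bash
python3 -c "
from h import *
p=get_image('scene');save(p,'scene8')
for t in ('ball1_center','left_pad','mug','glaze_jar'): print(t,[(np.round(d['point']).tolist(),round(d['confidence'],2)) for d in place_of(p,t)])
sign_off(); print(observe()['clock'])"
```

```text
ball1_center [([373.0, 312.0], 0.79), ([216.0, 262.0], 0.56), ([420.0, 273.0], 0.49), ([270.0, 219.0], 0.2), ([285.0, 299.0], 0.16)]
left_pad [([341.0, 149.0], 0.89)]
mug [([417.0, 211.0], 0.7)]
glaze_jar [([286.0, 299.0], 0.78), ([306.0, 213.0], 0.36)]
the job is handed in; nothing more can be done
the job is handed in; nothing more can be done
```

View pics/scene8.png

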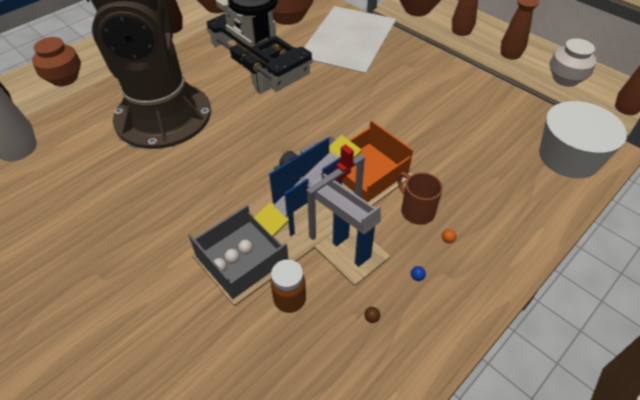

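The job is done and handed in at about 10 s. I pressed the raised right pad until the gate rocked over and stayed tipped towards the grey bin. I then pushed the red slide fully open, and all three white balls ran into that bin by themselves.

**Last checks:** the final picture shows three white balls in the grey bin at about (219,264), (232,256) and (245,246). The left pad is still up at (341,149) and the slide is open. The arm is clear of everything. The mug and jar are within 3 pixels of where they started, and the coloured look-alike balls look unmoved. The brush lay unmoved by eye in an earlier side picture; I did not measure it at the end.

**Less clean:**
- The slide reached its end stop slightly before my target. The wrist force read 35 N for a moment, below the 40 N and 120 N limits, until I backed off.
- The network also reported the brown and blue look-alike balls as ball1, so I judged the white balls from the picture.

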